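# Clamp a converter brick onto the cold plate

## Task

Set the aluminium converter brick down gently, flat between the four brass corner locators on the cold plate, either way round. Then swing the blue clamp arm home over it, screw the red knob down clockwise until you feel the foot touch the brick, and give it a quarter turn more, no further. Let go, and leave the other things on the bench where they are.

Things in the scene. Friction and masses are not known exactly. Their poses are not given: they have to be found in the camera images.
- converter_center (a point): centre (half-way up) of the loose aluminium converter brick, 70 x 50 x 30 mm (its x, y, z), 0.2 to 0.35 kg, plain flat sides, to be gripped across the 50 mm. It starts flat on the bench, centre 15 mm up. A black header and a yellow sticker mark its ends, but either way round will do
- nest (a point): middle of the seat on the cold plate's flat top, 36 mm above the bench, between the four brass corner locators. x runs along the seat's long side towards the clamp post, z up. The seat is 74 x 54 mm: 2 mm of play all round the brick. A seated brick has its centre 15 mm above this point
- coldplate: fixed aluminium cold plate, 120 x 110 mm, on a steel tooling plate of 210 x 150 x 12 mm; origin on the bench right below nest, same axes. The locators on it are L-shaped corners 9 mm high with legs 6 mm thick and 18 mm long, so the middle 40 mm of each long side of the seat is open for fingers; the flat top reaches 55 mm to either side of the nest's middle
- clamp: swing clamp: fixed steel post, 26 mm thick, top 122 mm above the bench, with all it carries (blue arm, red knob, spindle, foot). Origin on the post's vertical axis, 12 mm above the bench, 100 mm from nest along the nest's +x
- swing (a joint): angle of the blue arm about the post (rad): 0 = home on its hard stop, the spindle over the nest's middle; it grows as the arm swings out to the robot's right (1.25 to 1.65 at the start) and shrinks as the arm turns clockwise, seen from above. Stays where left: drag 0.12 N m, 1.2 N at the knob. If the gripper holds the knob and does not turn with the arm, the knob unscrews by the angle swung
- knob_grip (a point): point to grip the red knob, on the spindle's vertical axis, 138 mm above the bench, 28 mm above the arm's top, 100 mm from the post's axis; it moves with the arm but not with the screw. The knob is round, 48 mm across and 24 mm high; its middle stands 1.5 to 7 mm above this point at the start and at it when the foot touches. Clear space of 16 mm between knob and arm then
- spindle_hole (a point): where the spindle leaves the arm's underside, 44 mm below knob_grip. Knob, spindle and foot go down 10 mm per clockwise turn (up when anticlockwise), with a steady free drag of 0.1 to 0.17 N m, and stay where left; the soft knob twists on the spindle by 1.5 degrees per 0.1 N m. The foot starts 1.5 to 7 mm above a seated brick (0.15 to 0.7 of a turn), different each time and not measured
- foot_seat (a point): point of the nest where the foot comes down: on the spindle's axis with the arm home, at the height of a seated brick's top. The foot, a 30 mm swivelling rubber pad, is sprung: from the touch on, the moment needed to turn or hold the knob clockwise climbs by about 0.1 N m over the first 40 degrees, then more slowly. A quarter turn past touch the foot bears with 74 N, at half a turn with 100 N
- heatsink: bystander: black finned heat sink, 50 x 50 x 25 mm; origin under its centre
- tape: bystander: yellow tape roll lying flat, 96 mm across, 19 mm high; origin under its centre
- driver: bystander: blue-handled screwdriver, 170 mm long, lying along its x; origin under its middle
- meter: bystander: yellow hand multimeter, 165 x 82 x 45 mm; origin under its centre
- dispenser: bystander: pump bottle, 62 mm across, 175 mm high; origin under its centre
- mug: bystander: blue mug, 80 mm across, 95 mm high; origin under its centre

How it is judged:
On the way, in this order (a step that is already met when the one before it is completed fails the run):
1. the brick lies flat between the locators, the clamp arm still swung out (horizontal distance between converter_center and nest below 0.005 m and z of converter_center in the frame of nest below 0.017 m and angle between converter_center's own z axis and vertical below 0.05 rad and value of joint swing above 0.8 rad), for 0.2 s.
2. the clamp arm has been swung home over the brick, the foot not yet bearing on it (value of joint swing below 0.07 rad and contact force between converter and clamp below 3 N), for 0.1 s.
At the end, for the whole second after the job is handed in: The brick lies flat between the locators (centre within 5 mm of the nest's, tilt under 0.05 rad), the arm is home (within 0.07 rad) and the foot bears on the brick with 66 to 84 N, which is a quarter turn past touch, give or take some 30 degrees (contact force between converter and clamp between 66 and 84 N and value of joint swing below 0.07 rad and horizontal distance between converter_center and nest below 0.005 m and z of converter_center in the frame of nest below 0.017 m and angle between converter_center's own z axis and vertical below 0.05 rad).
It fails at once if the foot bears on the brick with more than 100 N (overtightened: about half a turn past touch) (contact force between converter and clamp above 100 N).
It fails at once if the brick is dropped or slammed onto the cold plate (over 60 N, with the arm still out) (contact force between converter and coldplate above 60 N and value of joint swing above 0.5 rad).
It fails at once if a bystander is moved by more than 30 mm (distance of any of heatsink, tape, driver, meter, dispenser, mug from where it was at the start of the episode above 0.03 m).
It also fails if it takes over 72 s, if anything falls off the work surface, if the arm or the gripper's body presses on something with over 40 N, if the wrist force passes 120 N, or if a joint passes its speed limit or range.

## Robot

A 7-joint arm with a two-finger parallel gripper is mounted at the origin on the work surface. World frame = base frame: x ahead of the robot, y to its left, z up, the work surface at z = 0. Lengths are in m, angles in rad, forces in N, time in s.
With the tool pointing down it reaches from about 0.425 to 0.925 m from the base axis. Payload 6.8 kg.
Tool frame: the origin (TCP) lies on the front face of the gripper's body, between the roots of the fingers; the fingertips stand 73 mm ahead of it and the grasp point (between the pads) lies 54 mm ahead of it (env.nose_length is the distance from the TCP to the fingertips, in m); z points along the fingers, y is the line along which they close (so a half turn about z gives the same grasp; the last joint's range is limited). The gripper opens to 85 mm and grips with 20 to 120 N. Pads are 22 mm wide; open, the fingers measure 114 mm over their backs; the gripper's body (76 mm by 85 mm) begins 54 mm behind the grasp point. The pads swing forward as they close: fully open they stand 13 mm farther back than shut.
Start: joints at [-1.335, 0.477, 0.022, 1.555, -0.011, 1.109, -0.083], TCP at [0.228, 0.636, 0.304] pointing down, gripper open.
Joint ranges: [-2.96, 2.96], [-0.34, 2.1], [-1.41, 1.46], [0.24, 2.44], [-1.37, 4.51], [0.17, 1.92], [-2.96, 2.96]. Speed limits (rad/s): [2.39, 2.39, 3.14, 3.14, 3.14, 3.14, 3.14].

## Interface

Orientations are given as a unit quaternion [w, x, y, z].
In Python, from cell import env, kin, camera, calibration, job gives the robot as it stands. The module is installed in compiled form; this text tells all that it offers. Calls block until the motion is done:
- env.reach(position, orientation): joint-space move of the TCP to a pose.
- env.movel(position, velocity=0.15, rot=None, stop_force=None): straight line of the TCP; rot=None keeps the orientation; velocity is the mean speed in m/s. With stop_force (N) it stops when the force on the tool has changed by that much, and returns True; else False.
- env.goto_joints(angles): joint-space move.
- env.grip(opening, f_grip=None): finger opening in m; f_grip is the grip in N (None keeps the last); returns when the fingers have stopped.
- env.dwell(seconds).
- kin.inverse_kinematics(position, orientation): joint angles nearest the present ones, or None.
- env.get_state(): the state.
- camera(name): name is "side" or "top" or "wrist"; returns (picture, depth): 480x640x3 uint8, blue, green, red; 480x640 float32, m along the optical axis (not along the pixel's ray), 0 where there is no reading.
- calibration(name): a dict with "fx", "fy", "cx", "cy" (pixels), "k1" (the pictures are not rectified: a ray, as slopes to the right and down, at radius r is drawn at 1 + k1 r^2 times it, then the intrinsics apply), "rvec" (rotation vector, rad) and "tvec" (3), from world to camera coordinates, as OpenCV has them. Camera axes: x right, y down, z forward; pixel columns grow to the right and rows downward; lengths in m; the calibration is good to about 2 mm. A picture is of the moment at which its call begins: read the wrist's pose just before it. calibration takes no time and is no camera call; for the wrist camera it gives the pose at the moment of the call.
A pose or a line that the arm cannot do raises env.PlanningError and nothing moves.
- job.job_done(): hands the job in; it is judged then, once.
The state is a dict: "time": time; "qpos": joint angles; "joint_velocities": joint speeds; "joint_torque": joint torques, N m; "tcp_pos": TCP position; "orientation": TCP orientation; "force": force on the tool from outside, world axes, zero at the start; "torque": the same for the moment, N m; "opening": finger opening in m; "gripper_force": force on a finger pad.
Only numpy, scipy, OpenCV 4.12 (cv2) and the standard library are available. Lean on these libraries where they do the work, as an engineer would, in place of code of your own. Each camera call takes 0.05 s, during which the arm holds its last target. There are 200 camera calls.

## Working session

There is one attempt and no reset: what is moved stays moved. The work goes in short steps, each a Python script; the robot and the scene stay as the last script left them, time stands still between calls to the robot, and variables do not carry over. Pictures are saved under pics/ and viewed, at most 10 in all, crops included, and the job is handed in when it is done.

```bash
mkdir -p pics
cat > h.py <<'E'
import numpy as np, cv2
from cell import env, kin, camera, calibration, job
def cal(n):
    c=calibration(n); R=cv2.Rodrigues(np.array(c["rvec"],float))[0]
    return c,R,np.array(c["tvec"],float).ravel()
def undist(c,uv):
    uv=np.atleast_2d(np.asarray(uv,float))
    K=np.array([[c["fx"],0,c["cx"]],[0,c["fy"],c["cy"]],[0,0,1]])
    return cv2.undistortPoints(uv[:,None],K,np.array([c["k1"],0,0,0,0.]))[:,0]
def pts(cR,uv,d):  # depth points -> world
    c,R,t=cR; s=undist(c,uv); d=np.asarray(d).reshape(-1,1)
    return (np.c_[s,np.ones(len(s))]*d-t)@R
def onz(cR,uv,z):  # rays hitting height z
    c,R,t=cR; s=undist(c,uv); r=np.c_[s,np.ones(len(s))]@R; o=-R.T@t
    return o+r*((z-o[2])/r[:,2])[:,None]
def cloud(n,cR,dep):
    v,u=np.nonzero(dep>0); P=pts(cR,np.c_[u,v],dep[v,u]); W=np.full(dep.shape+(3,),np.nan); W[v,u]=P; return W
E
python3 - <<'E'
from h import *
for n in("top","side"):
    cR=cal(n); im,d=camera(n); cv2.imwrite(f"pics/{n}0.png",im); np.savez(f"{n}0.npz",im=im,d=d,W=cloud(n,cR,d))
    print(n,-cR[1].T@cR[2],cR[0]["fx"],(d>0).mean())
print(env.get_state())
E
```

```text
top [ 0.31495136 -0.02351165  1.11186786] 439.6536366467315 0.9960416666666667
side [-0.16213733 -0.66893941  0.78592585] 469.74913833647673 0.996103515625
{'time': 0.1, 'qpos': array([-1.33510297,  0.47772891,  0.02234062,  1.55635428, -0.01148382,
        1.10925107, -0.08309553]), 'joint_velocities': array([-0.00025145, -0.00091606,  0.00122792, -0.00310539,  0.00062667,
       -0.00026614, -0.00086721]), 'joint_torque': array([ 4.97882036e-03, -5.97757030e+01,  1.61400195e+00, -2.81955636e+01,
        1.28938624e-02,  5.01172675e-03, -5.42709216e-06]), 'tcp_pos': array([0.22738377, 0.63511944, 0.30301437]), 'orientation': array([-7.31113668e-05,  1.71034823e-01,  9.85264654e-01, -8.03368508e-04]), 'force': array([0.64191656, 0.41892079, 0.31343823]), 'torque': array([ 0.05828356, -0.00285509,  0.03385613]), 'gripper_force': 0.0, 'opening': 0.08537626754166196}
```

View pics/top0.png

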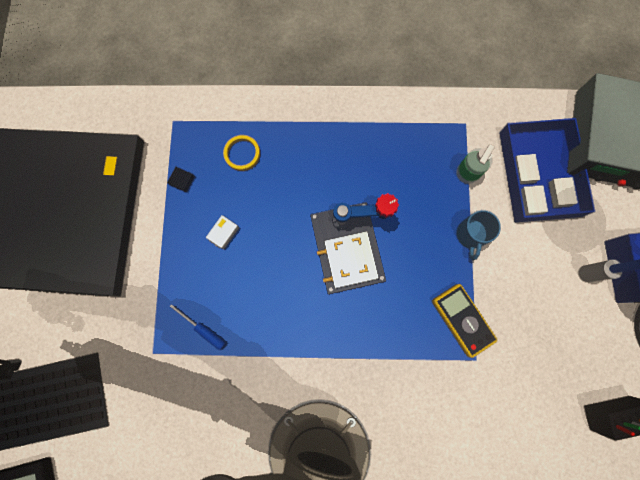

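View pics/side0.png

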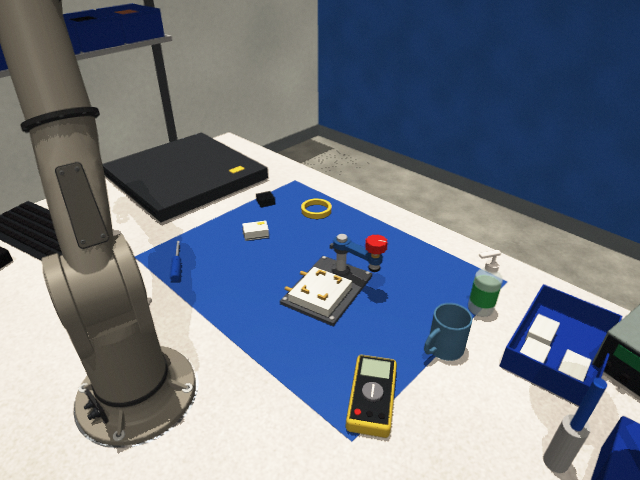

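The top view shows the brick at (223,232), the nest at (352,258), the post at (343,211) and the knob at (387,205). The side view shows the brick at (256,230), the seat at (320,290) and the knob at (376,243), with open ground around the brick.

Run:
```python
from h import *
for n,boxes in dict(top=dict(brick=(200,210,245,255),plate=(310,215,390,295),knob=(370,190,402,220),post=(330,200,356,222)),side=dict(brick=(238,215,275,245),plate=(275,258,375,325),knob=(360,230,392,257),post=(328,230,352,248))).items():
    f=np.load(n+"0.npz"); im,W=f["im"].astype(int),f["W"]; hsv=cv2.cvtColor(f["im"],cv2.COLOR_BGR2HSV).astype(int)
    for k,(a,b,c,d) in boxes.items():
        w=W[b:d,a:c].reshape(-1,3); h=hsv[b:d,a:c].reshape(-1,3)
        if k=="brick": m=(w[:,2]>.022)
        elif k=="plate": m=(h[:,1]<60)&(h[:,2]>150)&(w[:,2]>.025)&(w[:,2]<.05)
        elif k=="knob": m=((h[:,0]<8)|(h[:,0]>172))&(h[:,1]>150)
        else: m=(w[:,2]>.1)
        p=w[m]; 
        if k=="knob": p=p[p[:,2]>np.percentile(p[:,2],60)-.004]
        r=cv2.minAreaRect((p[:,:2]*1000).astype(np.float32))
        print(n,k,len(p),"med",np.median(p,0).round(4),"z",np.percentile(p[:,2],[5,50,95]).round(4),"rect",np.round(r[0],1),np.round(r[1],1),round(r[2],1))
```

```text
top brick 558 med [0.5267 0.2571 0.0302] z [0.0262 0.0302 0.0334] rect [527.1 257.8] [51.3 71.7] 56.3
top plate 1983 med [ 0.4596 -0.0705  0.0361] z [0.0327 0.0361 0.0394] rect [460.4 -70.1] [119.7 109.5] 13.6
  return _methods._mean(a, axis=axis, dtype=dtype,
  ret = um.true_divide(
Traceback (most recent call last):
IndexError: index -1 is out of bounds for axis 0 with size 0
```

```bash
cat >> h.py <<'E'
from scipy.spatial.transform import Rotation as Rn
def Q(phi):  # tool down, closing line (tool y) at world angle phi (deg)
    c,s=np.cos(np.radians(phi)),np.sin(np.radians(phi))
    q=Rn.from_matrix(np.array([[-s,c,0],[c,s,0],[0,0,-1]]))
    return np.roll(q.as_quat(),1)
def look(name):
    cR=cal("wrist"); im,d=camera("wrist"); cv2.imwrite(f"pics/{name}.png",im)
    W=cloud("wrist",cR,d); np.savez(name+".npz",im=im,d=d,W=W); return cR,im,W
def rect(p):
    r=cv2.minAreaRect((p[:,:2]*1000).astype(np.float32)); return np.round(r[0],1),np.round(r[1],1),round(r[2],1)
E
python3 - <<'E'
from h import *
for n,boxes in dict(top=dict(knob=(370,190,402,220),post=(330,200,356,222)),side=dict(brick=(238,215,275,245),plate=(275,258,375,325),knob=(360,230,392,257),post=(328,230,352,248))).items():
    f=np.load(n+"0.npz"); W=f["W"]; hsv=cv2.cvtColor(f["im"],cv2.COLOR_BGR2HSV).astype(int)
    for k,(a,b,c,d) in boxes.items():
        w=W[b:d,a:c].reshape(-1,3); h=hsv[b:d,a:c].reshape(-1,3); ok=~np.isnan(w[:,2])
        if k=="brick": m=(w[:,2]>.022)
        elif k=="plate": m=(h[:,1]<60)&(h[:,2]>150)&(w[:,2]>.025)&(w[:,2]<.05)
        elif k=="knob": m=((h[:,0]<8)|(h[:,0]>172))&(h[:,1]>150)
        else: m=(w[:,2]>.1)
        p=w[m&ok]
        if k=="knob": p=p[p[:,2]>.145]
        if len(p)>5: print(n,k,len(p),"med",np.median(p,0).round(4),"z",np.percentile(p[:,2],[5,50,95]).round(4),*rect(p))
        else: print(n,k,m.sum(),ok.sum(),np.median(w[ok],0))
env.reach([.527,.257,.25],Q(56.3)); cR,im,W=look("w_brick")
s=env.get_state(); print(s["time"],s["qpos"].round(2),s["tcp_pos"])
m=(W[...,2]>.02)&(W[...,2]<.045)&(np.hypot(W[...,0]-.527,W[...,1]-.257)<.06); p=W[m]; print(m.sum(),p[:,2].mean(),np.percentile(p[:,2],[5,50,95]),rect(p[p[:,2]>.026]))
print([kin.inverse_kinematics([.46,-.07,.2],Q(a)).round(2) for a in (103.6,-76.4)])
E
```

```text
top knob 351 med [ 0.5672 -0.1449  0.1553] z [0.1521 0.1553 0.1581] [ 569.  -145.2] [47.8 47. ] 68.0
top post 335 med [ 0.5603 -0.0483  0.1122] z [0.1057 0.1122 0.1235] [562.8 -50.6] [44.5 51.7] 0.9
side brick 292 med [0.5252 0.2506 0.0308] z [0.0237 0.0308 0.0336] [527.1 253.7] [58.4 70.5] 58.5
side plate 1306 med [ 0.4582 -0.0741  0.0371] z [0.0345 0.0371 0.0397] [458.3 -59.5] [123.5 134.9] 14.0
side knob 267 med [ 0.5644 -0.1499  0.1562] z [0.1469 0.1562 0.1587] [ 569.1 -147.8] [48.8 47.1] 38.7
side post 225 med [ 0.5548 -0.0535  0.1133] z [0.1046 0.1133 0.1246] [555.7 -50.4] [42.4 51.8] 42.4
1.9167 [-0.75  0.39  0.23  1.84 -0.11  0.92  0.53] [0.52643519 0.25883073 0.25005525]
4909 0.029810341820810254 [0.02838833 0.03002525 0.0312045 ] (array([525.1, 258.1]), array([50.1, 69.8]), 56.8)
[array([-0.15,  0.28,  0.19,  2.15, -0.08,  0.72,  1.91]), array([-0.64,  0.36,  0.8 ,  2.18, -0.38,  0.74, -0.92])]
```

View pics/w_brick.png

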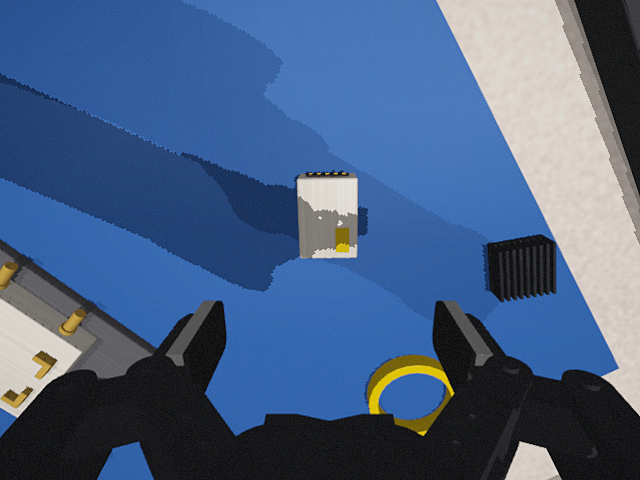

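The wrist view shows the brick at (328,215), with its measured size 50.1 x 69.8 mm and its top at 30 mm, as expected. The tape and heat sink are clear of it.

Run:
```python
from h import *
env.movel([.5251,.2581,.15],rot=Q(56.8),velocity=.2)
print(env.movel([.5251,.2581,.078],velocity=.08,stop_force=12), env.get_state()["tcp_pos"])
env.grip(.03,f_grip=60); s=env.get_state(); print(s["opening"],s["gripper_force"],s["time"],s["tcp_pos"])
f0=s["force"]
env.movel([.5251,.2581,.2],velocity=.15)
s=env.get_state(); print(s["opening"],s["gripper_force"],s["force"]-f0)
# look down on the nest from its brick-free side; brick in view too
env.reach([.46-.05,-.07+.09,.24],Q(-75)) if kin.inverse_kinematics([.41,.02,.24],Q(-75)) is not None else print("noIK")
s=env.get_state(); cR,im,W=look("w_nest"); print(s["time"],s["tcp_pos"],s["qpos"].round(2))
print(cR[2],-cR[1].T@cR[2], "tool", s["tcp_pos"])
```

```text
False [0.52545841 0.25821386 0.07841352]
0.04836409006023769 63.45430254936218 4.0417 [0.52550476 0.25837413 0.07868406]
0.04889978752463365 62.574201822280884 [ 0.68311084 -0.32777941 -8.50166419]
6.625 [0.41032554 0.02033471 0.24001367] [-1.01  0.15  0.9   2.26 -0.17  0.79 -1.3 ]
[-0.08600618  0.36103449  0.44204392] [0.48492232 0.0413413  0.31030152] tool [0.41032554 0.02033471 0.24001367]
```

View pics/w_nest.png

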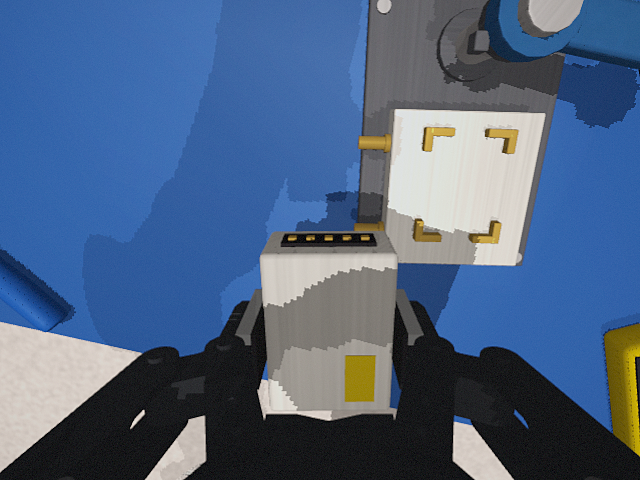

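The wrist view shows all four brass corners: (438,138), (502,140), (427,231), (487,233). It also shows the held brick's top spanning (262,245) to (395,412). Next I fit both.

Run:
```python
from h import *
f=np.load("w_nest.npz"); W=f["W"]; hsv=cv2.cvtColor(f["im"],cv2.COLOR_BGR2HSV).astype(int)
z=W[...,2]; print("plate z",np.nanmedian(z[170:210,430:490]))
br=(hsv[...,1]>120)&(hsv[...,0]>10)&(hsv[...,0]<30)&(z>.0405)&(z<.05); br[:, :405]=0; br[260:]=0;br[:115]=0;br[:,525:]=0
p=W[br]; print("brass",br.sum(),np.median(p[:,2]),rect(p))
n,l,st,c=cv2.connectedComponentsWithStats(br.astype(np.uint8))
for i in range(1,n):
    if st[i,4]>20: print(st[i,4],c[i].round(0),W[l==i].mean(0).round(4),rect(W[l==i]))
pl=(hsv[...,1]<60)&(abs(z-.036)<.005); pl[:,:380]=0; print("plate",rect(W[pl]))
a=W[225:420,255:405].reshape(-1,3); a=a[~np.isnan(a[:,2])]; zt=np.median(a[:,2]); t=a[abs(a[:,2]-zt)<.003]
print("brick z",zt,rect(t)); A=np.c_[t[:,:2],np.ones(len(t))]; print("slopes",np.linalg.lstsq(A,t[:,2],rcond=None)[0])
```

```text
plate z 0.03611686713583377
brass 1478 0.04491195821375943 (array([464. , -67.5]), array([85.4, 66.1]), 13.6)
383 [435. 136.] [ 0.4938 -0.0341  0.0449] (array([492.3, -37.5]), array([16.1, 20.9]), 12.9)
395 [505. 138.] [ 0.5056 -0.0832  0.0446] (array([502.8, -81.6]), array([16.3, 20.7]), 11.4)
348 [424. 233.] [ 0.4228 -0.0517  0.0446] (array([425.5, -53.7]), array([17.2, 20.7]), 14.7)
352 [488. 235.] [ 0.4344 -0.0999  0.0445] (array([436. , -97.3]), array([16.4, 21.6]), 15.7)
plate (array([ 403.6, -132.8]), array([372.6, 146. ]), 45.0)
brick z 0.19151233833595496 (array([407.7,  20.3]), array([70.9, 56.5]), 15.5)
slopes [-0.00503702 -0.00163699  0.19372664]
```

Run:
```python
from h import *
env.reach([.4666,-.0675,.2],Q(-76.4)); env.movel([.4666,-.0675,.1345],velocity=.1); env.dwell(.3)
s=env.get_state(); cR,im,W=look("w_hover"); print(s["time"],s["tcp_pos"],s["qpos"].round(2))
```

```text
8.3083 [ 0.46682266 -0.06744128  0.13484489] [-0.58  0.51  0.75  2.2  -0.6   0.63 -0.73]
```

View pics/w_hover.png

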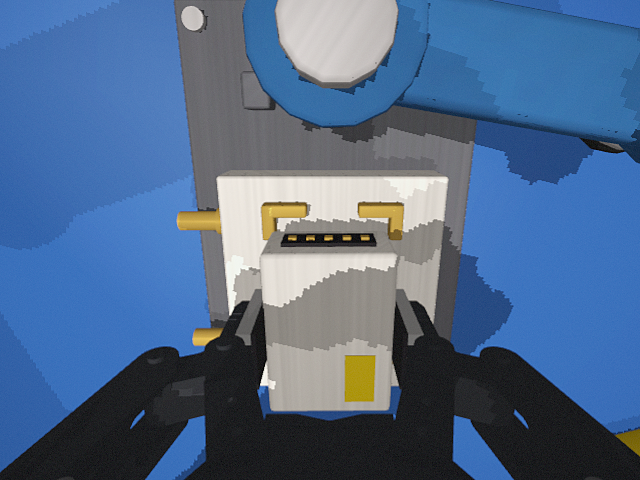

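The hover view shows the two post-side locators at (284,215) and (382,215), with the brick's front edge just short of them at row 252. I'll measure the remaining offset in the tool frame.

Run:
```python
from h import *
f=np.load("w_hover.npz"); W=f["W"]; hsv=cv2.cvtColor(f["im"],cv2.COLOR_BGR2HSV).astype(int)
T=np.array([.46682,-.06744]); a=np.radians(13.6); u=np.array([np.cos(a),np.sin(a)]); v=np.array([-u[1],u[0]])
L=lambda P:np.c_[(P[:,:2]-T)@u,(P[:,:2]-T)@v]*1000
z=W[...,2]
br=(hsv[...,1]>120)&(hsv[...,0]>10)&(hsv[...,0]<30)&(z>.0405)&(z<.05); br[:195]=0; br[245:]=0; br[:,:255]=0; br[:,410:]=0
P=W[br]; q=L(P); print("brass u max/98",np.percentile(q[:,0],[90,98,100]),"v",q[:,1].min(),q[:,1].max(),np.percentile(q[:,1],[1,99]),br.sum(),np.median(P[:,2]))
far=P[q[:,0]>np.percentile(q[:,0],98)-5]; print("angle loc", rect(P))
reg=np.zeros_like(br); reg[225:425,245:415]=1
zt=np.nanmedian(z[260:340,290:370]); m=reg&(abs(z-zt)<.0035)&(hsv[...,1]<70)&(hsv[...,2]>70); q=L(W[m]); print("brick zt",zt,"u",np.percentile(q[:,0],[0,1,99,100]),"v",np.percentile(q[:,1],[0,2,98,100]))
# edges by rows in the front part
for lo in (5,12,20,28):
    s=q[(q[:,0]>lo)&(q[:,0]<lo+5)]; print(lo,s[:,1].min().round(1),s[:,1].max().round(1))
for lo in (-15,0,15): s=q[abs(q[:,1]-lo)<3]; print(lo,s[:,0].min().round(1),s[:,0].max().round(1))
```

```text
brass u max/98 [40.16966327 40.43879676 40.65404783] v -33.31723461419777 32.201374303038676 [-32.71177077  31.80530302] 1828 0.04510778343919464
angle loc (array([498.2, -60.4]), array([17. , 65.5]), 13.7)
brick zt 0.08646797911363434 u [-38.21198387 -35.72795349  32.23641812  33.05716785] v [-30.08571539 -22.85272467  25.1031812   32.0597412 ]
5 -30.1 32.1
12 -23.8 26.4
20 -23.7 26.3
28 -23.5 26.3
-15 -37.1 32.8
0 -37.5 32.8
15 -37.9 32.6
```

Run:
```python
from h import *
x,y=.4669,-.0693
env.movel([x,y,.1345],velocity=.05)
env.dwell(.2); f0=env.get_state()["force"]
h=env.movel([x,y,.1125],velocity=.02,stop_force=6); env.dwell(.2)
s=env.get_state(); print(h,s["tcp_pos"],s["force"]-f0,s["torque"],s["time"],s["opening"])
cR,im,W=look("w_down")
print("top z",np.nanmedian(W[260:340,290:370,2]))
```

```text
True [ 0.46679657 -0.06929988  0.114641  ] [-0.36037073  0.61381238  8.65166876] [-0.0857486   0.14458722  0.02756918] 9.925 0.04836567120611711
top z 0.06630012981685734
```

Brick is down: its top is at 66.3 mm, which matches a seated brick. Now I release it, check, and look at the knob.

Run:
```python
from h import *
s=env.get_state(); x,y,z=s["tcp_pos"]
env.grip(.085); env.movel([x,y,.26],velocity=.2)
for a in (185,5):
    for P in ([.571,-.145,.197],[.4647,-.0698,.197]):
        q=kin.inverse_kinematics(P,Q(a if P[0]>.5 else a-81.6)); print(a,None if q is None else q.round(2))
env.reach([.571,-.095,.27],Q(185)); env.dwell(.2)
cR,im,W=look("w_knob"); s=env.get_state(); print(s["time"],s["tcp_pos"],s["qpos"].round(2))
hsv=cv2.cvtColor(im,cv2.COLOR_BGR2HSV).astype(int); Z=W[...,2]
m=((hsv[...,0]<8)|(hsv[...,0]>172))&(hsv[...,1]>150)&(np.hypot(W[...,0]-.57,W[...,1]+.145)<.05)
zt=np.percentile(Z[m],60); t=W[m&(abs(Z-zt)<.003)]; print("knob",zt,np.median(t[:,2]),rect(t),t[:,:2].mean(0),cv2.minEnclosingCircle((t[:,:2]*1000).astype(np.float32)))
m=(abs(W[...,0]-.465)<.06)&(abs(W[...,1]+.07)<.06)&(Z>.058)&(Z<.075); print("brick",m.sum(),rect(W[m]) if m.sum()>50 else 0)
c,R,t=cal("top"); im,d=camera("top"); Wt=cloud("top",(c,R,t),d); cv2.imwrite("pics/top1.png",im)
m=(np.hypot(Wt[...,0]-.462,Wt[...,1]+.07)<.055)&(Wt[...,2]>.056)&(Wt[...,2]<.08); p=Wt[m]; print("top brick",m.sum(),np.percentile(p[:,2],[5,50,95]) if m.sum() else 0,rect(p) if m.sum()>20 else 0)
```

```text
185 [-0.64  0.84  1.21  1.91 -0.91  1.08 -2.1 ]
185 [-0.18  0.29  0.23  2.15 -0.1   0.72  1.92]
5 [-0.22  0.5   0.48  1.89 -0.3   0.83  0.5 ]
5 [-0.7   0.41  0.89  2.17 -0.47  0.76 -0.84]
12.7417 [ 0.57078514 -0.09495929  0.27007545] [-0.79  0.74  1.31  1.88 -0.78  1.17 -2.25]
knob 0.15599567340437312 0.155821028485805 (array([ 569. , -144.8]), array([49.7, 49.9]), 42.5) [ 0.56899055 -0.14539402] ((569.0360107421875, -144.7837371826172), 25.877241134643555)
brick 5136 (array([464.4, -69.2]), array([72.6, 50.4]), 14.1)
top brick 610 [0.0625042  0.06600696 0.06921751] (array([465.6, -69.1]), array([71.7, 49.7]), 13.9)
```

View pics/w_knob.png

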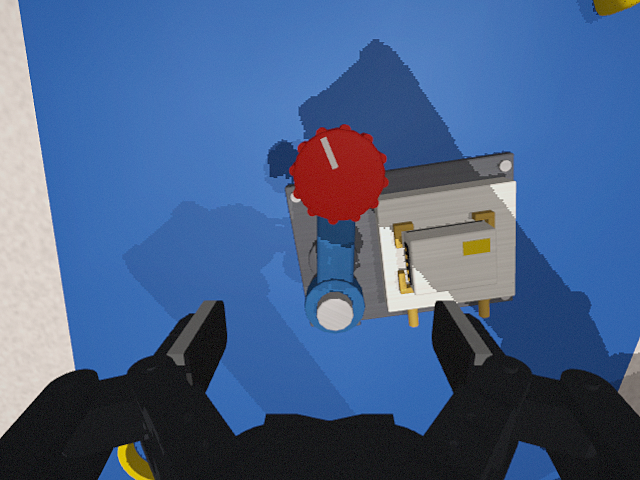

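The wrist view shows the brick inside the locators at (463,260), flat. The knob is centred at (338,175) and the post top at (334,311). The brick's measured centre is within 1 mm of the nest. Now the swing, with the fingers loose around the knob and turning with the arm.

Run:
```python
from h import *
post=np.array([.5619,-.0463]); r=.0995; z=.193
def P(th): a=np.radians(th); return [post[0]+r*np.cos(a),post[1]+r*np.sin(a),z]
env.reach([.569,-.1449,.25],Q(4.1)); print(env.get_state()["qpos"].round(2))
print(env.movel([.569,-.1449,z],velocity=.12,stop_force=10))
env.grip(.054,f_grip=30); print(env.get_state()["opening"],env.get_state()["force"])
for th in np.linspace(274.1,195,7)[1:]:
    env.movel(P(th),velocity=.1,rot=Q(th-270))
s=env.get_state(); print(s["force"],s["time"]); 
for th in (193,191.,189):
    h=env.movel(P(th),velocity=.04,stop_force=7,rot=Q(193.6-270)); s=env.get_state(); print(th,h,s["force"],s["tcp_pos"])
    if h: break
env.movel(P(193.6),velocity=.05); env.grip(.085)
s=env.get_state(); print(s["time"],s["tcp_pos"],s["qpos"].round(2))
for n in("top","side"):
    cR=cal(n); im,d=camera(n); W=cloud(n,cR,d); hsv=cv2.cvtColor(im,cv2.COLOR_BGR2HSV).astype(int); cv2.imwrite(f"pics/{n}2.png",im)
    with np.errstate(invalid='ignore'): m=((hsv[...,0]<8)|(hsv[...,0]>172))&(hsv[...,1]>150)&(np.hypot(W[...,0]-.465,W[...,1]+.07)<.05)&(W[...,2]>.13)
    if m.sum()>20: print(n,m.sum(),W[m].mean(0),np.percentile(W[m][:,2],95),rect(W[m]))
```

```text
[-0.24  0.42  0.49  1.85 -0.24  0.93  0.44]
False
0.05416768326018065 [-0.41663043  0.19162869  0.89292806]
[ 0.58754366  0.14950872 -1.15030254] 18.425
193 False [ 0.0876568  -0.16091922 -0.37798696] [ 0.46522643 -0.06924857  0.19309434]
191.0 False [ 0.13517906 -2.58986297  1.74871   ] [ 0.46446116 -0.06600772  0.19322199]
189 False [  2.76102135 -11.64774183  -1.88686245] [ 0.46422183 -0.06480684  0.19345936]
19.9 [ 0.46516995 -0.06950035  0.19298272] [-0.7   0.42  0.89  2.18 -0.48  0.75 -0.83]
side 343 [ 0.45941705 -0.07658951  0.15170586] 0.15857737373542874 (array([464.6, -72. ]), array([50.8, 47.7]), 19.0)
```

The 11.6 N reaction at the end of the arc shows the arm is on its hard stop. Next I spin the open gripper back to the top of joint 7's range, grip the knob, and screw while logging the moment.

```bash
cat >> h.py <<'E'
import json
def turn(total,step,log="turn.json"):
    """clockwise by total deg in steps, tool following the screw down"""
    try: L=json.load(open(log))
    except Exception: L=[]
    A=L[-1][0] if L else 0.
    for _ in range(int(round(total/step))):
        s=env.get_state(); ref=json.load(open("ref.json")); A+=step
        q=kin.inverse_kinematics([*ref["xy"],ref["z"]-A/360*.01],Q(ref["phi"]-A))
        if q is None or np.abs(q-s["qpos"]).max()>np.radians(step)+.12: print("IK jump",q); break
        env.goto_joints(q); env.dwell(.12)
        T=[];F=[]
        for _ in range(6): s=env.get_state(); T.append(s["torque"]); F.append(s["force"]); env.dwell(.01)
        T=np.mean(T,0);F=np.mean(F,0); L.append([A,T[2],*F]); print(round(A,1),T.round(3),F.round(1),round(s["qpos"][6],2))
    json.dump(L,open(log,"w")); print("t",s["time"],s["opening"])
E
python3 - <<'E'
from h import *
s=env.get_state(); q=s["qpos"].copy(); d=2.8-q[6]; q[6]=2.8
phi=193.6-270+np.degrees(d)
env.movel([.4650,-.0695,.196],velocity=.05); s=env.get_state(); q=s["qpos"].copy(); d=2.8-q[6]; q[6]=2.8
env.goto_joints(q); s=env.get_state(); o=s["orientation"]; M=Rn.from_quat(np.roll(o,-1)).as_matrix()
phi=np.degrees(np.arctan2(M[1,1],M[0,1])); print("phi",phi,s["tcp_pos"],s["torque"],s["force"],s["time"])
env.grip(.03,f_grip=50); env.dwell(.2); s=env.get_state(); print(s["opening"],s["gripper_force"],s["torque"],s["force"],s["tcp_pos"])
json.dump(dict(xy=[.465,-.0695],z=.196,phi=phi),open("ref.json","w"))
turn(90,10)
E
```

```text
phi 131.73316011786986 [ 0.46516119 -0.06950372  0.19623286] [ 0.00639323 -0.02389404  0.06509591] [-0.29133965  0.45656857 -0.03525823] 23.2917
0.04677819363112235 50.54517790675163 [ 0.15913017  0.33970474 -0.01327644] [-1.1608456  -0.57734348  4.7625695 ] [ 0.465152   -0.06950185  0.19636978]
10.0 [0.236 0.496 0.069] [-2.1  0.5  7.9] 2.66
20.0 [0.258 0.476 0.073] [-2.   0.9  8. ] 2.53
30.0 [0.253 0.477 0.095] [-1.8  0.7  8.1] 2.4
40.0 [0.244 0.46  0.088] [-2.1  1.2  8.2] 2.27
50.0 [0.226 0.414 0.102] [-1.8  0.6  8.8] 2.14
60.0 [0.233 0.4   0.065] [-2.2  1.   8.2] 2.01
70.0 [0.23  0.377 0.094] [-1.8  0.9  8.4] 1.88
80.0 [0.239 0.345 0.11 ] [-1.8  1.   8.4] 1.75
90.0 [0.254 0.297 0.098] [-1.4  0.9  8.1] 1.62
t 27.7083 0.04689913556439915
```

Run:
```python
from h import *
for _ in range(9):
    turn(10,10); L=np.array(json.load(open("turn.json")))
    if L[-1,1]>.165: break
```

```text
100.0 [0.224 0.266 0.079] [-1.6  1.5  8. ] 1.48
t 28.1333 0.04665015611172025
110.0 [0.277 0.253 0.106] [-1.1  1.3  8.4] 1.34
t 28.5583 0.04677392191887137
120.0 [0.29  0.193 0.092] [-1.   1.2  8. ] 1.2
t 28.9917 0.046672565253793326
130.0 [0.304 0.195 0.082] [-0.7  1.1  8.1] 1.05
t 29.425 0.04678481599727856
140.0 [0.321 0.158 0.095] [-0.8  1.3  7.6] 0.89
t 29.8667 0.04669655100628613
150.0 [0.313 0.147 0.059] [-0.4  1.6  7.9] 0.73
t 30.3167 0.0471408599773196
160.0 [0.319 0.138 0.079] [-0.3  1.5  7.7] 0.56
t 30.7667 0.04684934739236739
170.0 [0.319 0.137 0.065] [-0.5  1.4  7.4] 0.39
t 31.2167 0.04675200250947464
180.0 [0.318 0.099 0.098] [-0.4  0.9  7.1] 0.22
t 31.6667 0.046629326747223046
```

```bash
sed -i 's/range(6): s=env/range(25): s=env/' h.py
python3 - <<'E'
from h import *
for _ in range(9):
    turn(10,10); L=np.array(json.load(open("turn.json")))
    if L[-2:,1].mean()>.145: break
E
```

```text
190.0 [0.289 0.066 0.079] [-0.2  1.1  7. ] 0.05
t 32.275 0.046670382053334895
200.0 [0.31  0.091 0.088] [-0.5  1.1  7.8] -0.12
t 32.8833 0.04692587777208003
210.0 [0.406 0.229 0.11 ] [-0.7  1.5 10.4] -0.3
t 33.4917 0.04678619057560092
220.0 [0.464 0.356 0.129] [-1.3  1.8 13. ] -0.47
t 34.1 0.04669046815961425
230.0 [0.52  0.478 0.153] [-2.   2.2 15.8] -0.64
t 34.7083 0.046831288879459615
240.0 [0.518 0.599 0.162] [-2.5  2.5 17.6] -0.81
t 35.325 0.04681066086190579
```

The moment and the axial force both kink at about 200°, so that is the touch. I go on to about 291° without following down further, which relieves the axial push.

Run:
```python
from h import *
ref=json.load(open("ref.json")); z0=ref["z"]-240/360*.01
for st in (10,10,10,10,10,1):
    A=json.load(open("turn.json"))[-1][0]+st
    ref["z"]=z0+A/360*.01; json.dump(ref,open("ref.json","w"))
    turn(st,st)
```

```text
250.0 [0.37  0.511 0.176] [-2.1  2.  15.3] -0.99
t 35.9417 0.046965237845457065
260.0 [0.242 0.445 0.178] [-1.4  1.4 13.3] -1.16
t 36.5583 0.04670430062745234
270.0 [0.155 0.377 0.183] [-1.1  0.9 11.6] -1.34
t 37.175 0.04649787239046762
280.0 [0.059 0.316 0.192] [-0.7  0.6  9.5] -1.51
t 37.7917 0.04688237934961232
290.0 [-0.008  0.239  0.201] [-0.5  0.   7.4] -1.68
t 38.4083 0.04698422404572078
291.0 [-0.014  0.239  0.264] [-0.3  0.3  7.4] -1.7
t 38.9833 0.046475109700146205
```

Run:
```python
from h import *
env.grip(.085); env.dwell(.2); s=env.get_state(); x,y,z=s["tcp_pos"]; print(s["force"],s["torque"])
env.movel([x,y,.30],velocity=.15); env.dwell(.2)
cR,im,W=look("w_end"); print(env.get_state()["time"])
hsv=cv2.cvtColor(im,cv2.COLOR_BGR2HSV).astype(int)
with np.errstate(invalid='ignore'): m=((hsv[...,0]<8)|(hsv[...,0]>172))&(hsv[...,1]>150)&(W[...,2]>.13)&(np.hypot(W[...,0]-.465,W[...,1]+.07)<.05)
print(m.sum(),rect(W[m]),np.median(W[m][:,2]))
```

```text
[ 0.10521623 -1.17240893  0.12142788] [ 0.00828061 -0.00823728  0.00335257]
40.8
4293 (array([462.5, -69.1]), array([86.8, 50.5]), 4.9) 0.14839864370132536
```

View pics/w_end.png

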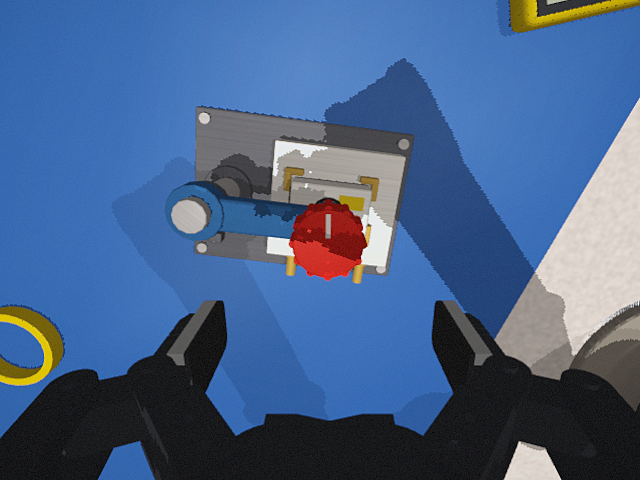

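The end view shows the arm home, the knob centred over the brick at (328,240), and the brick between the locators. The knob's white line has turned about 286°, which agrees with the commanded 291° to within the measurement, so there was no real slip. Handing in.

```bash
python3 -c "
from h import *
print(job.job_done())"
```

```text
the job is handed in; nothing more can be done
None
```

I handed the job in at about 41 s: the brick is seated flat between the locators, the arm is home on its stop, and I turned the knob to about 291°, a quarter turn past the touch I felt near 200°; the foot force itself was not measured, and no verdict came back.

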